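# Scan the relief behind the statuettes

## Robot

A 6-joint arm with a two-finger parallel gripper is mounted at the origin on the work surface. World frame = base frame: x ahead of the robot, y to its left, z up, the work surface at z = 0. Lengths are in m, angles in rad, forces in N, time in s.
With the tool pointing down it reaches from about 0.275 to 0.975 m from the base axis. Payload 8.4 kg.
Tool frame: the origin (TCP) lies between the finger pads, 19 mm behind the fingertips; this is the grasp point; z points along the fingers, y is the line along which they close (so a half turn about z gives the same grasp; the last joint's range is limited). The gripper opens to 92 mm and grips with 3 to 60 N. Pads are 20 mm wide; open, the fingers measure 128 mm over their backs; the gripper's body (75 mm by 189 mm) begins 69 mm behind the grasp point.
Start: joints at [-1.277, 0.353, 1.633, -0, 1.155, -0.002], TCP at [0.182, -0.598, 0.233] pointing down, gripper open.
Joint ranges: [-2.63, 2.63], [-0.92, 2.1], [0.06, 2.66], [-1.3, 4.44], [0, 2.69], [-3.02, 3.02]. Speed limits (rad/s): [2.22, 2.22, 2.79, 3.14, 3.14, 3.14].

## Interface

Orientations are given as a 3x3 rotation matrix whose columns are the frame's x, y, z axes.
In Python, from workcell import manip gives the robot as it stands.
- The arm moves only by the tool creep_tool, called after "Call:" by a JSON object that holds its "method" and its "body", one argument or row to a line. Schema: {"type":"object","properties":{"moves":{"type":"array","items":{"type":"object","properties":{"pos":{"type":"array","items":{"type":"number"},"minItems":3,"maxItems":3},"yaw":{"type":"number"},"finger_gap":{"type":"number"}},"additionalProperties":false,"required":["finger_gap"]},"minItems":1,"maxItems":10},"only":{"type":"string"},"quiet":{"type":"boolean"},"lines":{"type":"string"}},"required":["moves"],"additionalProperties":false}. moves is a list of rows, 1 to 10 of them, each an object with the fields pos (a list: dx, dy, dz in m), yaw (a turn about the tool's z in rad), finger_gap (the opening from 0.0 (shut) to 1.0 (fully open)); a field left out counts as zero (the opening has to be given); each row shifts and turns the commanded pose from where the row before left it, along the tool's axes as they then stand; what a row does not reach is not made up. A row lasts 1/8 s, in which the tool goes at most 0.0625 m and 0.188 rad, less where a joint would pass 70% of its speed; a pose out of reach is approached as far as the arm can. The fingers move at their own pace and stop on an object; the grip force is fixed at half the most. Time passes only in rows, so rows that do not move let the fingers close. The tool returns the time, the measured TCP pose, the force, the opening and the grip force at its end. only (a regular expression) keeps the lines of the reply that match it, lines (a string "A,B") keeps lines A to B, and quiet returns only ok. Input that does not fit is refused with a message, and nothing moves.
- manip.get_state(): the state, without advancing time (a new reading comes with each control period).
- manip.capture(name): name is "scene" or "top"; returns the picture (420x560x3 uint8, red, green, blue); there is no depth.
- manip.get_calibration(name): a dict with "vfov" (degrees; the focal length in pixels is half the picture's height over the tangent of half this angle, whatever the lens; pixels are square), "cx", "cy" (the principal point, pixels), "distortion" ([k1, k2, p1, p2, k3] as OpenCV has them; the pictures are not rectified), "T" (4x4, takes a point from camera to world coordinates). Camera axes: x right, y down, z forward; pixel columns grow to the right and rows downward; lengths in m; the calibration is good to about 2 mm. A picture is of the moment at which its call begins. get_calibration takes no time and is no camera call.
- manip.close_job(): hands the job in; it is judged then, once.
The state is a dict: "time_s": time; "joints": joint angles; "qvel": joint speeds; "joint_torque": joint torques, N m; "tcp_pos": TCP position; "tcp_rot": TCP orientation; "force": force on the tool from outside, world axes, zero at the start; "torque": the same for the moment, N m; "gripper_width": opening from 0.0 (shut) to 1.0 (fully open); "grip_force": force on a finger pad.
Only numpy, scipy, OpenCV 4.12 (cv2) and the standard library are available. Lean on these libraries where they do the work, as an engineer would, in place of code of your own. Each camera call takes 0.05 s, during which the arm holds its last target. There are 200 camera calls.

## Task

First clear the three statuettes from their coloured mats and stand them upright on the empty plywood side board. Then take the plaster relief tile that lay behind them by its wooden grip and slide it under the scanner's low head, flat on the bed and square with the scanner, until the relief is centred under the head with the grip outside in front. Finally put each statuette back upright in the middle of the mat that matches its base (head blue, torso red, bird green), leaving the tile under the scanner and the glass jar undisturbed.

Things in the scene. Friction and masses are not known exactly. Their poses are not given: they have to be found in the camera images.
- head: White plaster head, 125 mm tall, on a blue square base 56 x 56 x 30 mm with a 26 mm thick dark stem. About 0.3 kg. Origin: centre of the base's underside, z up, x, y along the base's sides. Starts upright on its mat. Grip the upper part from above: for the fingers a solid upright cylinder 48 mm across, from 60 to 120 mm above the underside.
- torso: Reddish clay torso, 121 mm tall, on a red square base 56 x 56 x 30 mm with a 26 mm thick dark stem. About 0.3 kg. Origin: centre of the base's underside, z up, x, y along the base's sides. Starts upright on its mat. Grip the upper part from above: for the fingers a solid upright cylinder 44 mm across, from 60 to 118 mm above the underside.
- bird: Brass-coloured bird, 120 mm tall, on a green square base 56 x 56 x 30 mm with a 26 mm thick dark stem. About 0.3 kg. Origin: centre of the base's underside, z up, x, y along the base's sides. Starts upright on its mat. Grip the upper part from above: for the fingers a solid upright cylinder 42 mm across, from 60 to 116 mm above the underside.
- mat_head: Blue square mat, 76 x 76 x 2 mm, place of the head; fixed on a dark wooden display board (270 x 320 mm, top 10 mm above the bench). Origin: centre of the mat's underside, 10 mm above the bench; a statuette's underside stands 2 mm higher. The three mats lie in a row 105 mm apart, in any order.
- mat_torso: Red square mat, 76 x 76 x 2 mm, place of the torso; fixed on a dark wooden display board (270 x 320 mm, top 10 mm above the bench). Origin: centre of the mat's underside, 10 mm above the bench; a statuette's underside stands 2 mm higher. The three mats lie in a row 105 mm apart, in any order.
- mat_bird: Green square mat, 76 x 76 x 2 mm, place of the bird; fixed on a dark wooden display board (270 x 320 mm, top 10 mm above the bench). Origin: centre of the mat's underside, 10 mm above the bench; a statuette's underside stands 2 mm higher. The three mats lie in a row 105 mm apart, in any order.
- tile: White relief 90 x 80 mm on a wood carrier (x -90 to +50 mm, 90 wide, 12 thick); top 30 mm up. 0.26 kg. Origin: underside, below the relief's centre; z up. Upright wood grip block (24 in x, 20 in y, top 50 mm up) at x = -75 mm, y = 0: grip its y faces from above at 40 N, TCP 35 mm above underside. Starts flat on the display board (top 10 mm above bench) behind the mats, grip towards robot.
- scanner: Fixed. Origin: on the bench below the head's centre. Dark bed, x -100 to +110 mm, 120 wide, top 8 mm above bench. Grey head, yellow cross on top: x, y within 45, 55 mm, 44 to 74 mm above bench (6 mm over the relief). White column behind from x = 58 mm, 130 high. Open in front (-x). Tile goes in along +x, grip block outside in front, axes parallel, origin above scanner's, on the bed.
- side_board: Empty square plywood board, 220 x 220 x 15 mm, fixed, no rim, on the other side of the display board from the scanner. Origin: centre of its underside; top 15 mm above that. Room for three statuettes about 100 mm apart.
- jar: Amber glass jar with white lid, 64 mm wide, 85 mm tall, loose on the bench beyond the display board; a bystander. Origin: centre of its underside.

How it is judged:
On the way, in this order (a step that is already met when the one before it is completed fails the run):
1. all three statuettes stand upright on the plywood side board (x of head in the frame of side_board between -0.105 and 0.105 m and y of head in the frame of side_board between -0.105 and 0.105 m and z of head in the frame of side_board between 0.01 and 0.022 m and angle between each of head, torso, bird's own z axis and vertical below 0.12 rad and linear speed of each of head, torso, bird below 0.03 m/s and x of torso in the frame of side_board between -0.105 and 0.105 m and y of torso in the frame of side_board between -0.105 and 0.105 m and z of torso in the frame of side_board between 0.01 and 0.022 m and x of bird in the frame of side_board between -0.105 and 0.105 m and y of bird in the frame of side_board between -0.105 and 0.105 m and z of bird in the frame of side_board between 0.01 and 0.022 m), for 0.2 s.
2. the tile lies flat, centred and square under the scanner's head, while the statuettes still stand on the side board (all of step 1 and horizontal distance between tile and scanner below 0.012 m and z of tile in the frame of scanner below 0.014 m and angle between the x axis of tile and the x axis of scanner, either way round below 0.12 rad and angle between tile's own z axis and vertical below 0.06 rad and linear speed of tile below 0.03 m/s), for 0.2 s.
At the end, for the whole second after the job is handed in: The tile lies flat on the scanner's bed with the relief's centre within 12 mm of the point below the head's centre and turned less than 0.12 rad from the scanner; each statuette stands upright (within 0.1 rad) on its own-coloured mat, within 14 mm of its middle; everything released and at rest (horizontal distance between tile and scanner below 0.012 m and z of tile in the frame of scanner below 0.014 m and angle between the x axis of tile and the x axis of scanner, either way round below 0.12 rad and angle between tile's own z axis and vertical below 0.06 rad and linear speed of each of tile, head, torso, bird below 0.03 m/s and contact force between each of tile, head, torso, bird and the fingers below 0.05 N and horizontal distance between head and mat_head below 0.014 m and z of head in the frame of mat_head below 0.008 m and angle between each of head, torso, bird's own z axis and vertical below 0.1 rad and horizontal distance between torso and mat_torso below 0.014 m and z of torso in the frame of mat_torso below 0.008 m and horizontal distance between bird and mat_bird below 0.014 m and z of bird in the frame of mat_bird below 0.008 m); the robot touches nothing.
It fails at once if the glass jar is moved more than 20 mm (distance of jar from where it was at the start of the episode above 0.02 m).
It fails at once if a statuette is tipped over (angle between any of head, torso, bird's own z axis and vertical above 0.7 rad).
It also fails if it takes over 144 s, if anything falls off the work surface, if the arm or the gripper's body presses on something with over 40 N, if the wrist force passes 120 N, or if a joint passes its speed limit or range.

## Working session

There is one attempt and no reset: what is moved stays moved. The work goes in short steps, Python scripts to look and compute and a tool call to move; the robot and the scene stay as the last step left them, time stands still between calls to the robot, and variables do not carry over. Pictures are saved under pics/ and viewed, at most 14 in all, crops included, and the job is handed in when it is done.

```bash
mkdir -p pics; cat > h.py <<'E'
import numpy as np, cv2
from workcell import manip
def K(c,im=(420,560)):
    f=im[0]/2/np.tan(np.radians(c["vfov"])/2)
    return np.array([[f,0,c["cx"]],[0,f,c["cy"]],[0,0,1.]])
def cast(name,uv,z):
    c=manip.get_calibration(name);T=np.array(c["T"])
    p=cv2.undistortPoints(np.array(uv,float).reshape(-1,1,2),K(c),np.array(c["distortion"],float)).reshape(-1,2)
    d=np.c_[p,np.ones(len(p))]@T[:3,:3].T; o=T[:3,3]
    return o+d*((z-o[2])/d[:,2])[:,None]
def proj(name,P):
    c=manip.get_calibration(name);T=np.linalg.inv(np.array(c["T"]))
    return cv2.projectPoints(np.array(P,float).reshape(-1,1,3),cv2.Rodrigues(T[:3,:3])[0],T[:3,3],K(c),np.array(c["distortion"],float))[0].reshape(-1,2)
def snap(name,fn):
    im=manip.capture(name); cv2.imwrite("pics/"+fn,im[:,:,::-1]); return im
E
python3 - <<'E'
from h import *
for n in("top","scene"):
    snap(n,n+"0.png"); c=manip.get_calibration(n); print(n,c["vfov"],c["distortion"],np.round(c["T"],3).tolist())
s=manip.get_state();print(s["tcp_pos"],np.round(s["tcp_rot"],3).tolist(),s["time_s"])
E
```

```text
top 42.14662240219545 [-0.09534432  0.          0.          0.          0.        ] [[0.002, -0.991, 0.134, 0.459], [-1.0, 0.0, 0.017, -0.016], [-0.017, -0.134, -0.991, 1.32], [0.0, 0.0, 0.0, 1.0]]
scene 51.48062215735449 [-0.03474662  0.          0.          0.          0.        ] [[-0.834, 0.331, -0.442, 1.042], [0.552, 0.502, -0.666, 0.635], [0.002, -0.799, -0.601, 0.612], [0.0, 0.0, 0.0, 1.0]]
[ 0.1820347  -0.5974678   0.23263587] [[0.957, 0.291, -0.0], [0.291, -0.957, 0.001], [-0.0, -0.001, -1.0]] 0.1
```

View pics/top0.png

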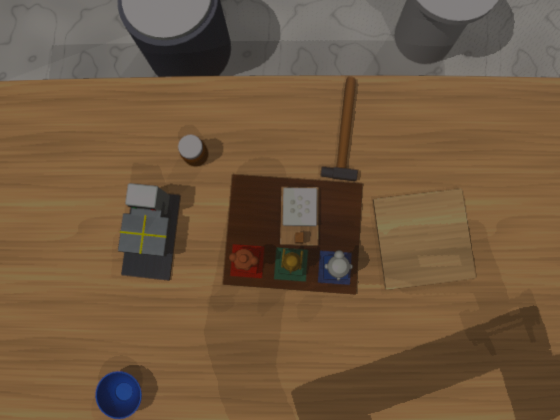

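View pics/scene0.png

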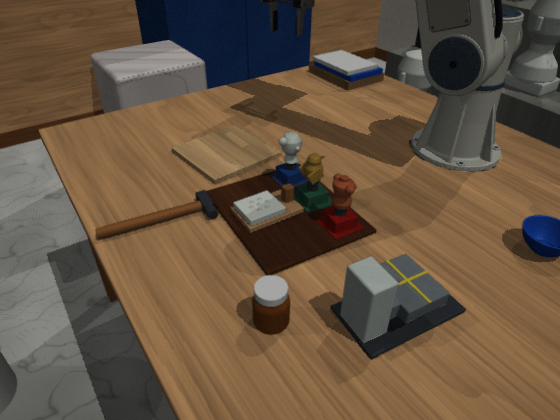

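The top view shows torso/bird/head at (246,260), (291,263) and (338,266), the tile at (300,215) with its grip at (300,238), the scanner cross at (145,235), the side board at (424,239) and the jar at (192,148). The scene view agrees with this.

```bash
python3 - <<'E'
from h import *
im=cv2.imread("pics/top0.png"); hsv=cv2.cvtColor(im,cv2.COLOR_BGR2HSV)
cr=im[170:305,105:490]; a=cv2.resize(cr,None,fx=2.07,fy=2.07,interpolation=cv2.INTER_CUBIC)
cv2.imwrite("pics/crop0.png",np.clip(a*1.6,0,255).astype(np.uint8))
def comp(lo,hi,box,z,lab):
    m=cv2.inRange(hsv,lo,hi); k=np.zeros_like(m);x0,y0,x1,y1=box;k[y0:y1,x0:x1]=m[y0:y1,x0:x1]
    cs=cv2.findContours(k,cv2.RETR_EXTERNAL,cv2.CHAIN_APPROX_NONE)[0]
    c=max(cs,key=cv2.contourArea); w=cast("top",c.reshape(-1,2),z)[:,:2].astype(np.float32)
    r=cv2.minAreaRect(w*1000); print(lab,cv2.boundingRect(c),[np.round(v,1) for v in r])
comp((100,120,40),(130,255,255),(310,240,365,292),.012,"matH")
comp((0,200,60),(6,255,255),(225,235,268,285),.012,"matT")
comp((50,60,30),(90,255,255),(270,240,312,288),.012,"matB")
comp((20,150,120),(35,255,255),(115,205,175,262),.074,"cross")
comp((0,0,110),(179,60,255),(278,180,322,232),.040,"relief")
for p in[(246,245),(232,250),(291,252),(278,262),(320,262),(335,281),(424,239),(360,240),(380,300),(300,220),(300,238),(145,220),(140,270)]:print(p,hsv[p[1],p[0]])
E
```

```text
matH (321, 252, 12, 12) [array([ 524.2, -100.8]), array([25.6, 23.9]), np.float64(16.4)]
matT (230, 244, 34, 34) [array([514.7,  91.9]), array([76.7, 76.2]), np.float64(86.1)]
matB (275, 248, 32, 33) [array([506.7, -12.3]), array([74.1, 74.4]), np.float64(86.8)]
cross (119, 216, 46, 32) [array([573.6, 333.3]), array([63.6, 87.5]), np.float64(30.2)]
relief (283, 188, 34, 37) [array([643.1, -34.2]), array([78.6, 86.3]), np.float64(90.0)]
(246, 245) [  5 219  85]
(232, 250) [  5 214  88]
(291, 252) [ 23 146  56]
(278, 262) [ 69 102  60]
(320, 262) [115 108  66]
(335, 281) [116 101  68]
(424, 239) [ 17 117 133]
(360, 240) [ 15 135  89]
(380, 300) [ 15 135 115]
(300, 220) [ 26  14 126]
(300, 238) [ 14 167  96]
(145, 220) [ 27 217 113]
(140, 270) [135  11  48]
```

View pics/crop0.png

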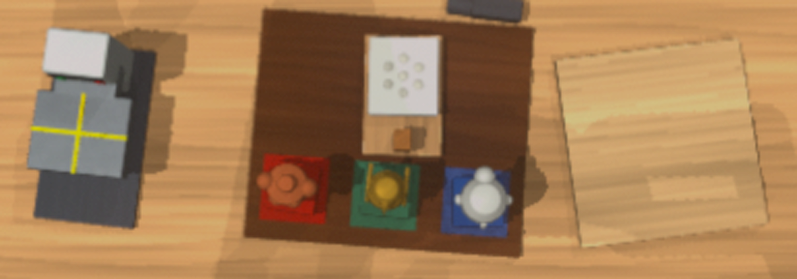

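The enlarged crop confirms the layout: yellow cross at crop (79,133), side-board corners at (556,60), (739,39), (768,222) and (581,247), tile grip at (402,138). Next I'll measure the rest.

```bash
python3 - <<'E'
from h import *
im=cv2.imread("pics/top0.png"); hsv=cv2.cvtColor(im,cv2.COLOR_BGR2HSV)
C=lambda l:np.array(l,float)/2.07+np.array([105,170])-0.25
def big(lo,hi,box):
    m=cv2.inRange(hsv,lo,hi); k=np.zeros_like(m);x0,y0,x1,y1=box;k[y0:y1,x0:x1]=m[y0:y1,x0:x1]
    return k
def rect(k,z):
    c=max(cv2.findContours(k,cv2.RETR_EXTERNAL,cv2.CHAIN_APPROX_NONE)[0],key=cv2.contourArea)
    return [np.round(v,1) for v in cv2.minAreaRect((cast("top",c.reshape(-1,2),z)[:,:2]*1000).astype(np.float32))]
print("matH",rect(big((105,85,40),(130,255,255),(312,240,365,292)),.012))
sb=cast("top",C([(556,60),(739,39),(768,222),(581,247)]),.015)[:,:2]*1000
print("side",sb.mean(0).round(1),np.round([np.hypot(*(sb[i]-sb[i-1])) for i in range(4)],1), sb.round().tolist())
y,x=np.nonzero(big((22,180,60),(35,255,255),(115,205,175,262)))
w=cast("top",np.c_[x,y],.074)[:,:2]*1000
ends=cast("top",C([(83,92),(73,173),(30,129),(128,137)]),.074)[:,:2]*1000
print("cross ends",ends.round(1).tolist(),"mid",ends.mean(0).round(1),"yaw",np.degrees(np.arctan2(*(ends[0]-ends[1])[::-1])),np.degrees(np.arctan2(*(ends[2]-ends[3])[::-1]))-90)
print("mask",w.mean(0).round(1),w.min(0).round(),w.max(0).round(),len(w))
bed=cast("top",C([(33,217),(136,228),(156,53)]),.008)[:,:2]*1000; print("bed FL FR BR",bed.round(1).tolist())
rel=cast("top",C([(367,36),(442,36),(441,115),(367,114)]),.04)[:,:2]*1000; print("relief",rel.mean(0).round(1),rel.round().tolist())
car=cast("top",C([(362,155),(442,157)]),.022)[:,:2]*1000; print("carrier front",car.round(1).tolist())
print("block top px", cast("top",C([(404,134)]),.06)*1000)
print("board", (cast("top",C([(262,10),(534,28),(521,257),(245,237)]),.01)[:,:2]*1000).round().tolist())
for n,p,z in(("head",(486,201),.10),("torso",(287,182),.10),("bird",(386,188),.10)): print(n,(cast("top",C([p]),z)*1000).round(1))
print("bases",[rect(big(lo,hi,b),.042) for lo,hi,b in(((105,85,30),(130,255,58),(312,240,365,292)),)])
E
```

```text
matH [array([ 499.4, -117.6]), array([73.1, 74.1]), np.float64(86.5)]
side [ 568.8 -334.8] [218.5 219.  216.3 220.2] [[664.0, -213.0], [689.0, -431.0], [475.0, -457.0], [447.0, -238.0]]
cross ends [[619.0, 326.3], [527.9, 334.6], [577.0, 385.5], [568.3, 273.5]] mid [573.1 330. ] yaw -5.175059472883495 -4.450695439328854
mask [573.  331.3] [529. 277.] [615. 384.] 133
bed FL FR BR [[479.7, 399.3], [467.8, 276.5], [674.1, 258.3]]
relief [642.9 -35.4] [[688.0, 7.0], [688.0, -79.0], [597.0, -77.0], [598.0, 7.0]]
carrier front [[552.5, 13.2], [550.2, -78.9]]
block top px [[573.30051486 -34.64478853  60.        ]]
board [[725.0, 133.0], [703.0, -189.0], [436.0, -170.0], [458.0, 149.0]]
head [[ 497.2 -122.2  100. ]]
torso [[517.5  92.5 100. ]]
bird [[511.2 -14.5 100. ]]
bases [[array([ 523.5, -143.3]), array([6.3, 5.3]), np.float64(62.8)]]
```

Measured positions in mm:

| Item | Position | Yaw / order |
|---|---|---|
| Mats: head / bird / torso | (499,-118) / (507,-12) / (515,92) | 105 apart, as specified |
| Side board | (569,-335) | 219 mm square, as specified |
| Scanner | (573,331) | -4.8° |
| Tile | (642,-35) | -1° |

Sizes agree with the task, so I'll start moving.

Call:
{"method": "creep_tool", "body": {
  "moves": [
    {"pos":[0, 0, -0.0175], "yaw":0.1475, "finger_gap":1},
    {"yaw":0.1475, "finger_gap":1},
    {"pos":[0.0316, -0.0478, 0], "finger_gap":1},
    {"pos":[0.0316, -0.0478, 0], "finger_gap":1},
    {"pos":[0.0316, -0.0478, 0], "finger_gap":1},
    {"pos":[0.0316, -0.0478, 0], "finger_gap":1},
    {"pos":[0.0316, -0.0478, 0], "finger_gap":1},
    {"pos":[0.0316, -0.0478, 0], "finger_gap":1},
    {"pos":[0.0316, -0.0478, 0], "finger_gap":1},
    {"pos":[0.0316, -0.0478, 0], "finger_gap":1}
  ]
}}

```text
time_s: 1.35
tcp_pos: [0.4353, -0.2135, 0.2508]
tcp_rot: [[1.0, 0.001, 0.0], [0.001, -1.0, -0.0], [0.0, 0.0, -1.0]]
force: [1.2, -1.0, 0.4]
gripper_width: 0.998
grip_force: 0.0
```

Call:
{"method": "creep_tool", "body": {
  "moves": [
    {"pos":[0.0316, -0.0475, 0], "finger_gap":1},
    {"pos":[0.0316, -0.0475, 0], "finger_gap":1},
    {"pos":[0, 0, 0.05], "finger_gap":1},
    {"pos":[0, 0, 0.05], "finger_gap":1},
    {"pos":[0, 0, 0.03], "finger_gap":1},
    {"pos":[0, 0, 0.02], "finger_gap":1},
    {"finger_gap":1}
  ]
}}

```text
time_s: 2.22
tcp_pos: [0.4965, -0.1198, 0.0993]
tcp_rot: [[1.0, 0.001, -0.003], [0.001, -1.0, 0.001], [-0.003, -0.001, -1.0]]
force: [-0.3, -0.6, -0.3]
gripper_width: 1.0
grip_force: 0.0
```

```bash
python3 -c "
from h import *
snap('scene','s1.png')"
```

```text
(no output)
```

View pics/s1.png

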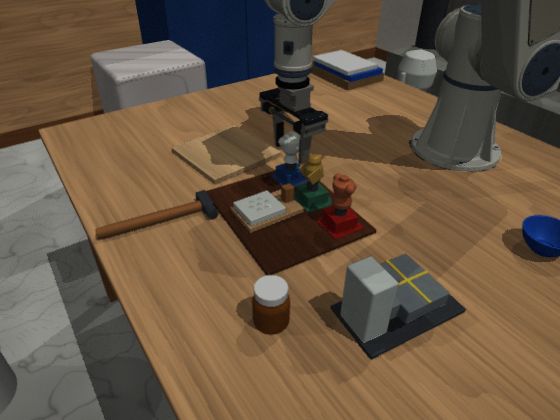

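The fingers straddle the head at about (290,148) and touch nothing. I'll close and lift.

Call:
{"method": "creep_tool", "body": {
  "moves": [
    {"finger_gap":0},
    {"finger_gap":0},
    {"finger_gap":0},
    {"finger_gap":0},
    {"finger_gap":0},
    {"pos":[0, 0, -0.02], "finger_gap":0},
    {"pos":[0, 0, -0.05], "finger_gap":0},
    {"pos":[0, 0, -0.04], "finger_gap":0},
    {"pos":[0, 0, -0.04], "finger_gap":0}
  ]
}}

```text
time_s: 3.4
tcp_pos: [0.4973, -0.1201, 0.2518]
tcp_rot: [[1.0, 0.001, -0.001], [0.001, -1.0, 0.0], [-0.001, -0.0, -1.0]]
force: [0.5, -0.6, -1.6]
gripper_width: 0.518
grip_force: 29.9
```

Call:
{"method": "creep_tool", "body": {
  "moves": [
    {"pos":[0.0203, 0.0433, 0], "finger_gap":0},
    {"pos":[0.0203, 0.0433, 0], "finger_gap":0},
    {"pos":[0.0203, 0.0433, 0], "finger_gap":0},
    {"pos":[0.0203, 0.0433, 0], "finger_gap":0},
    {"pos":[0.0203, 0.0433, 0], "finger_gap":0},
    {"pos":[0.0203, 0.0433, 0], "finger_gap":0},
    {"pos":[0, 0, 0.05], "finger_gap":0},
    {"pos":[0, 0, 0.05], "finger_gap":0},
    {"pos":[0, 0, 0.03], "finger_gap":0},
    {"finger_gap":0}
  ]
}}

```text
time_s: 4.65
tcp_pos: [0.6177, -0.3787, 0.1172]
tcp_rot: [[1.0, 0.001, -0.006], [0.001, -1.0, 0.003], [-0.006, -0.003, -1.0]]
force: [0.4, 0.4, -2.1]
gripper_width: 0.516
grip_force: 30.0
```

Call:
{"method": "creep_tool", "body": {
  "moves": [
    {"pos":[0, 0, 0.009], "finger_gap":0},
    {"pos":[0, 0, 0.005], "finger_gap":0},
    {"finger_gap":0},
    {"finger_gap":0.75},
    {"finger_gap":0.75},
    {"finger_gap":0.75},
    {"finger_gap":0.75},
    {"pos":[0, 0, -0.06], "finger_gap":0.75},
    {"pos":[0, 0, -0.06], "finger_gap":1},
    {"pos":[0, 0, -0.025], "finger_gap":1}
  ]
}}

```text
time_s: 5.9
tcp_pos: [0.6212, -0.3807, 0.2565]
tcp_rot: [[1.0, 0.001, 0.005], [0.001, -1.0, -0.003], [0.005, 0.003, -1.0]]
force: [-0.2, -0.9, -1.1]
gripper_width: 0.944
grip_force: 0.0
```

Call:
{"method": "creep_tool", "body": {
  "moves": [
    {"pos":[-0.0158, -0.0523, 0], "finger_gap":1},
    {"pos":[-0.0158, -0.0523, 0], "finger_gap":1},
    {"pos":[-0.0158, -0.0523, 0], "finger_gap":1},
    {"pos":[-0.0158, -0.0523, 0], "finger_gap":1},
    {"pos":[-0.0158, -0.0523, 0], "finger_gap":1},
    {"pos":[-0.0158, -0.0523, 0], "finger_gap":1},
    {"pos":[-0.0158, -0.0523, 0], "finger_gap":1},
    {"finger_gap":1}
  ]
}}

```text
time_s: 6.9
tcp_pos: [0.5079, -0.0111, 0.2521]
tcp_rot: [[1.0, 0.005, 0.0], [0.005, -1.0, 0.001], [0.0, -0.001, -1.0]]
force: [0.8, -0.1, -0.2]
gripper_width: 1.0
grip_force: 0.0
```

Call:
{"method": "creep_tool", "body": {
  "moves": [
    {"pos":[0, 0, 0.05], "finger_gap":1},
    {"pos":[0, 0, 0.05], "finger_gap":1},
    {"pos":[0, 0, 0.03], "finger_gap":1},
    {"pos":[0, 0, 0.02], "finger_gap":1},
    {"finger_gap":1},
    {"finger_gap":0},
    {"finger_gap":0},
    {"finger_gap":0},
    {"finger_gap":0},
    {"finger_gap":0}
  ]
}}

```text
time_s: 8.15
tcp_pos: [0.509, -0.0139, 0.102]
tcp_rot: [[1.0, 0.001, 0.0], [0.001, -1.0, -0.0], [0.0, 0.0, -1.0]]
force: [-0.2, 0.3, 0.4]
gripper_width: 0.482
grip_force: 0.0
```

Call:
{"method": "creep_tool", "body": {
  "moves": [
    {"finger_gap":0},
    {"finger_gap":0},
    {"pos":[0, 0, -0.02], "finger_gap":0},
    {"pos":[0, 0, -0.05], "finger_gap":0},
    {"pos":[0, 0, -0.05], "finger_gap":0},
    {"pos":[0, 0, -0.03], "finger_gap":0}
  ]
}}

```text
time_s: 8.9
tcp_pos: [0.5092, -0.0139, 0.2538]
tcp_rot: [[1.0, 0.001, 0.002], [0.001, -1.0, 0.0], [0.002, -0.0, -1.0]]
force: [0.5, -0.2, -3.6]
gripper_width: 0.456
grip_force: 30.0
```

Call:
{"method": "creep_tool", "body": {
  "moves": [
    {"pos":[0.0014, 0.0524, 0], "finger_gap":0},
    {"pos":[0.0014, 0.0524, 0], "finger_gap":0},
    {"pos":[0.0014, 0.0524, 0], "finger_gap":0},
    {"pos":[0.0014, 0.0524, 0], "finger_gap":0},
    {"pos":[0.0014, 0.0524, 0], "finger_gap":0},
    {"pos":[0.0014, 0.0524, 0], "finger_gap":0},
    {"pos":[0.0014, 0.0524, 0], "finger_gap":0},
    {"pos":[0, 0, 0.05], "finger_gap":0},
    {"pos":[0, 0, 0.05], "finger_gap":0},
    {"finger_gap":0}
  ]
}}

```text
time_s: 10.15
tcp_pos: [0.5159, -0.3786, 0.1472]
tcp_rot: [[1.0, 0.001, -0.008], [0.001, -1.0, 0.006], [-0.008, -0.006, -1.0]]
force: [0.3, -0.3, -2.9]
gripper_width: 0.454
grip_force: 30.0
```

Call:
{"method": "creep_tool", "body": {
  "moves": [
    {"pos":[0, 0, 0.03], "finger_gap":0},
    {"pos":[0, 0, 0.01], "finger_gap":0},
    {"pos":[0, 0, 0.006], "finger_gap":0},
    {"finger_gap":0},
    {"finger_gap":0.75},
    {"finger_gap":0.75},
    {"finger_gap":0.75},
    {"finger_gap":0.75},
    {"finger_gap":0.75}
  ]
}}

```text
time_s: 11.28
tcp_pos: [0.519, -0.3807, 0.1058]
tcp_rot: [[1.0, 0.001, 0.0], [0.001, -1.0, -0.0], [0.0, 0.0, -1.0]]
force: [0.6, 0.1, 0.6]
gripper_width: 0.755
grip_force: 0.0
```

Call:
{"method": "creep_tool", "body": {
  "moves": [
    {"pos":[0, 0, -0.06], "finger_gap":0.75},
    {"pos":[0, 0, -0.06], "finger_gap":1},
    {"pos":[0, 0, -0.025], "finger_gap":1},
    {"finger_gap":1}
  ]
}}

```text
time_s: 11.78
tcp_pos: [0.52, -0.3814, 0.2531]
tcp_rot: [[1.0, 0.001, 0.004], [0.001, -1.0, -0.003], [0.004, 0.003, -1.0]]
force: [-0.2, -0.3, -0.6]
gripper_width: 0.999
grip_force: 0.0
```

Call:
{"method": "creep_tool", "body": {
  "moves": [
    {"pos":[-0.0003, -0.0591, 0], "finger_gap":1},
    {"pos":[-0.0003, -0.0591, 0], "finger_gap":1},
    {"pos":[-0.0003, -0.0591, 0], "finger_gap":1},
    {"pos":[-0.0003, -0.0591, 0], "finger_gap":1},
    {"pos":[-0.0003, -0.0591, 0], "finger_gap":1},
    {"pos":[-0.0003, -0.0591, 0], "finger_gap":1},
    {"pos":[-0.0003, -0.0591, 0], "finger_gap":1},
    {"pos":[-0.0003, -0.0591, 0], "finger_gap":1},
    {"finger_gap":1},
    {"finger_gap":1}
  ]
}}

```text
time_s: 13.02
tcp_pos: [0.5155, 0.0918, 0.2494]
tcp_rot: [[1.0, 0.002, -0.002], [0.002, -1.0, -0.001], [-0.002, 0.001, -1.0]]
force: [0.1, -0.1, 1.2]
gripper_width: 1.004
grip_force: 0.0
```

Call:
{"method": "creep_tool", "body": {
  "moves": [
    {"pos":[0, 0, 0.05], "finger_gap":1},
    {"pos":[0, 0, 0.05], "finger_gap":1},
    {"pos":[0, 0, 0.03], "finger_gap":1},
    {"pos":[0, 0, 0.019], "finger_gap":1},
    {"finger_gap":0},
    {"finger_gap":0},
    {"finger_gap":0},
    {"finger_gap":0},
    {"finger_gap":0},
    {"finger_gap":0}
  ]
}}

```text
time_s: 14.28
tcp_pos: [0.5165, 0.0922, 0.1022]
tcp_rot: [[1.0, 0.001, 0.001], [0.001, -1.0, 0.0], [0.001, -0.0, -1.0]]
force: [-0.0, -0.6, 4.3]
gripper_width: 0.471
grip_force: 30.0
```

Call:
{"method": "creep_tool", "body": {
  "moves": [
    {"pos":[0, 0, -0.02], "finger_gap":0},
    {"pos":[0, 0, -0.05], "finger_gap":0},
    {"pos":[0, 0, -0.05], "finger_gap":0},
    {"pos":[0, 0, -0.03], "finger_gap":0},
    {"pos":[0.0075, 0.0541, 0], "finger_gap":0},
    {"pos":[0.0075, 0.0541, 0], "finger_gap":0},
    {"pos":[0.0075, 0.0541, 0], "finger_gap":0},
    {"pos":[0.0075, 0.0541, 0], "finger_gap":0},
    {"pos":[0.0075, 0.0541, 0], "finger_gap":0},
    {"pos":[0.0075, 0.0541, 0], "finger_gap":0}
  ]
}}

```text
time_s: 15.52
tcp_pos: [0.5611, -0.234, 0.2512]
tcp_rot: [[1.0, 0.001, -0.001], [0.001, -1.0, 0.001], [-0.001, -0.001, -1.0]]
force: [0.5, 0.3, -3.5]
gripper_width: 0.47
grip_force: 30.0
```

Call:
{"method": "creep_tool", "body": {
  "moves": [
    {"pos":[0.0075, 0.0541, 0], "finger_gap":0},
    {"finger_gap":0},
    {"pos":[0, 0, 0.05], "finger_gap":0},
    {"pos":[0, 0, 0.05], "finger_gap":0},
    {"pos":[0, 0, 0.03], "finger_gap":0},
    {"pos":[0, 0, 0.01], "finger_gap":0},
    {"pos":[0, 0, 0.006], "finger_gap":0},
    {"finger_gap":0}
  ]
}}

```text
time_s: 16.52
tcp_pos: [0.5696, -0.2865, 0.1066]
tcp_rot: [[1.0, 0.001, 0.001], [0.001, -1.0, -0.0], [0.001, 0.0, -1.0]]
force: [0.1, -0.1, -4.4]
gripper_width: 0.478
grip_force: 30.0
```

Call:
{"method": "creep_tool", "body": {
  "moves": [
    {"pos":[0, 0, 0.0013], "finger_gap":0},
    {"finger_gap":0},
    {"finger_gap":0.75},
    {"finger_gap":0.75},
    {"finger_gap":0.75},
    {"finger_gap":0.75},
    {"pos":[0, 0, -0.06], "finger_gap":0.75},
    {"pos":[0, 0, -0.06], "finger_gap":1},
    {"pos":[0, 0, -0.025], "finger_gap":1},
    {"pos":[-0.04, -0.045, 0], "finger_gap":1}
  ]
}}

```text
time_s: 17.77
tcp_pos: [0.5318, -0.2435, 0.2522]
tcp_rot: [[1.0, -0.001, 0.006], [-0.001, -1.0, -0.003], [0.006, 0.003, -1.0]]
force: [-0.9, 1.1, -0.6]
gripper_width: 1.0
grip_force: 0.0
```

Call:
{"method": "creep_tool", "body": {
  "moves": [
    {"pos":[-0.04, -0.045, 0], "finger_gap":1},
    {"pos":[-0.04, -0.045, 0], "finger_gap":1},
    {"pos":[-0.04, -0.045, 0], "finger_gap":1},
    {"finger_gap":1}
  ]
}}

```text
time_s: 18.27
tcp_pos: [0.4061, -0.1045, 0.2494]
tcp_rot: [[1.0, 0.003, -0.001], [0.003, -1.0, 0.001], [-0.001, -0.001, -1.0]]
force: [-0.3, -1.4, 0.1]
gripper_width: 1.002
grip_force: 0.0
```

```bash
python3 -c "
from h import *
snap('top','t2.png');snap('scene','s2.png')"
```

```text
(no output)
```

View pics/t2.png

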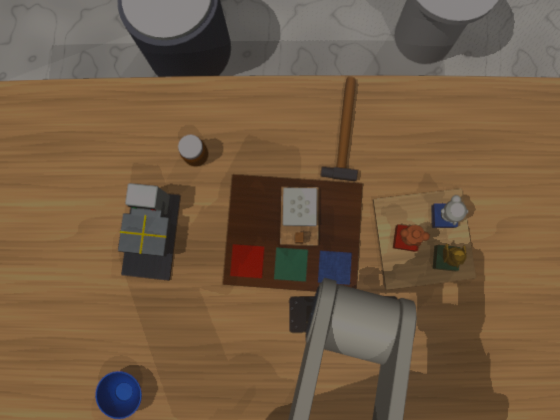

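All three statuettes stand upright on the side board: head (452,211), torso (412,236), bird (453,256). The mats are bare at (247,260), (291,263) and (335,267). I'll measure the mats, the tile and the statuettes again.

```bash
python3 - <<'E'
from h import *
im=cv2.imread("pics/t2.png"); hsv=cv2.cvtColor(im,cv2.COLOR_BGR2HSV)
def rect(lo,hi,box,z,lab):
    x0,y0,x1,y1=box;k=np.zeros(hsv.shape[:2],np.uint8);k[y0:y1,x0:x1]=cv2.inRange(hsv,lo,hi)[y0:y1,x0:x1]
    c=max(cv2.findContours(k,cv2.RETR_EXTERNAL,cv2.CHAIN_APPROX_NONE)[0],key=cv2.contourArea)
    print(lab,[np.round(v,1) for v in cv2.minAreaRect((cast("top",c.reshape(-1,2),z)[:,:2]*1000).astype(np.float32))])
rect((105,85,40),(130,255,255),(312,240,360,292),.012,"matH")
rect((0,190,50),(8,255,255),(225,235,268,285),.012,"matT")
rect((50,60,30),(90,255,255),(270,240,312,288),.012,"matB")
rect((0,0,100),(179,70,255),(278,180,322,232),.040,"relief")
rect((105,85,40),(130,255,255),(425,195,470,235),.045,"H")
a=cv2.resize(im[180:255,270:330],None,fx=8,fy=8,interpolation=cv2.INTER_CUBIC);b=cv2.resize(im[190:275,390:475],None,fx=7,fy=7,interpolation=cv2.INTER_CUBIC)[:600]
o=np.zeros((600,480+300,3),np.uint8);o[:,:480]=a;o[:300,480:]=cv2.resize(b,(300,300));cv2.imwrite("pics/c2.png",np.clip(o*1.6,0,255).astype(np.uint8))
E
```

```text
matH [array([ 499.5, -117.5]), array([74.2, 74.4]), np.float64(86.1)]
matT [array([514.5,  91.7]), array([78.9, 79. ]), np.float64(85.6)]
matB [array([506.9, -12.9]), array([75., 75.]), np.float64(85.8)]
relief [array([641.9, -34.1]), array([78.6, 88.7]), np.float64(90.0)]
H [array([ 620.6, -378.1]), array([52.1, 52.5]), np.float64(89.9)]
```

View pics/c2.png

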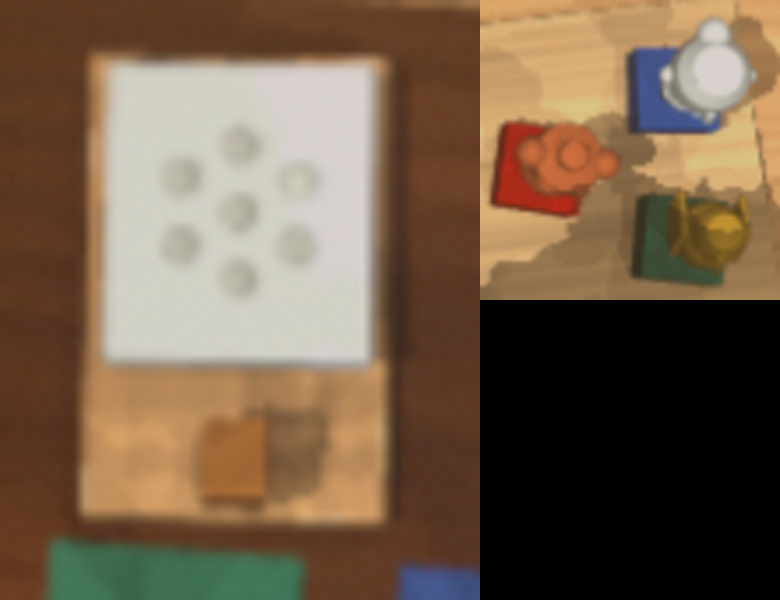

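The tile is undisturbed: relief centre dot at crop (239,212), carrier front edge at (234,519), back edge at (239,55), grip block at (234,455).

```bash
python3 - <<'E'
from h import *
C=lambda l:np.array(l,float)/8+np.array([270,180])-0.4
print((cast("top",C([(234,519),(239,55)]),.022)*1000).round(1).tolist(),(cast("top",C([(239,212)]),.04)*1000).round(1),(cast("top",C([(234,452)]),.06)*1000).round(1))
E
```

```text
[[552.9, -32.6, 22.0], [693.2, -34.4, 22.0]] [[642.7 -34.   40. ]] [[569.5 -32.2  60. ]]
```

Call:
{"method": "creep_tool", "body": {
  "moves": [
    {"pos":[0.053, -0.0245, 0], "yaw":0.015, "finger_gap":1},
    {"pos":[0.053, -0.0245, 0], "finger_gap":1},
    {"pos":[0.053, -0.0245, 0], "finger_gap":1},
    {"pos":[0, 0, 0.06], "finger_gap":1},
    {"pos":[0, 0, 0.06], "finger_gap":1},
    {"pos":[0, 0, 0.03], "finger_gap":1},
    {"finger_gap":1},
    {"finger_gap":1}
  ]
}}

```text
time_s: 19.38
tcp_pos: [0.5701, -0.0352, 0.1004]
tcp_rot: [[1.0, -0.015, 0.002], [-0.015, -1.0, -0.0], [0.002, 0.0, -1.0]]
force: [-0.2, -0.3, 0.0]
gripper_width: 1.005
grip_force: 0.0
```

Call:
{"method": "creep_tool", "body": {
  "moves": [
    {"pos":[-0.002, -0.002, 0.04], "finger_gap":1},
    {"pos":[0, 0, 0.015], "finger_gap":0.6},
    {"finger_gap":0},
    {"finger_gap":0},
    {"finger_gap":0},
    {"finger_gap":0},
    {"finger_gap":0},
    {"finger_gap":0},
    {"finger_gap":0},
    {"finger_gap":0}
  ]
}}

```text
time_s: 20.62
tcp_pos: [0.5666, -0.0326, 0.0445]
tcp_rot: [[1.0, -0.014, -0.0], [-0.014, -1.0, 0.0], [-0.0, -0.0, -1.0]]
force: [-0.2, -0.4, 1.2]
gripper_width: 0.213
grip_force: 30.0
```

Call:
{"method": "creep_tool", "body": {
  "moves": [
    {"pos":[0, 0, -0.01], "finger_gap":0},
    {"pos":[0, 0, -0.01], "finger_gap":0},
    {"pos":[0, 0, -0.02], "finger_gap":0},
    {"pos":[0, 0, -0.02], "finger_gap":0},
    {"finger_gap":0},
    {"finger_gap":0}
  ]
}}

```text
time_s: 21.38
tcp_pos: [0.5662, -0.0326, 0.1042]
tcp_rot: [[1.0, -0.014, -0.0], [-0.014, -1.0, 0.0], [-0.0, -0.0, -1.0]]
force: [0.1, -0.2, -2.5]
gripper_width: 0.217
grip_force: 30.0
```

```bash
python3 -c "
from h import *
a=snap('scene','s3.png');cv2.imwrite('pics/s3c.png',cv2.resize(a[100:280,180:400,::-1],None,fx=3,fy=3))"
```

```text
(no output)
```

View pics/s3c.png

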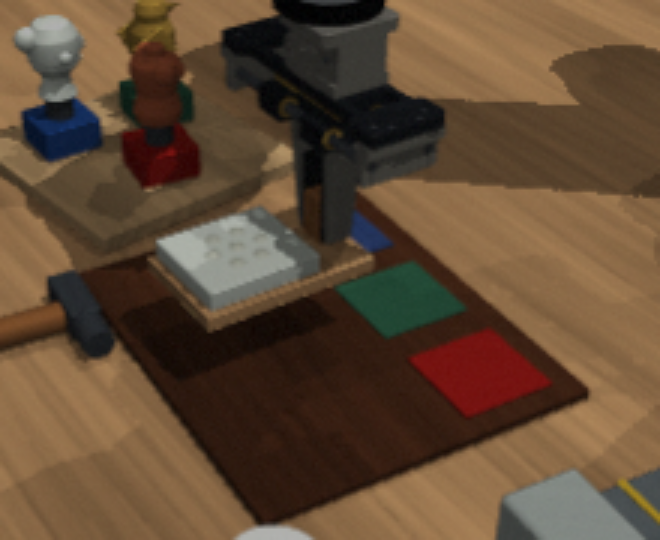

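The tile hangs from the grip and looks level, with its near corners at crop (210,326) and (372,260). I'll check that numerically.

```bash
python3 - <<'E'
from h import *
for z in(.0697,):
    for x,y in((50,45),(-90,45),(50,-45)):
        c,s=np.cos(-.015),np.sin(-.015);o=np.array([.6424,-.034])
        p=o+np.array([c*x-s*y,s*x+c*y])/1000
        for zz in (z,z-.01): print(x,y,zz,((proj("scene",[[*p,zz]])-[180,100])*3).round(0).tolist())
E
```

```text
50 45 0.0697 [[204.0, 331.0]]
50 45 0.059699999999999996 [[205.0, 343.0]]
-90 45 0.0697 [[370.0, 269.0]]
-90 45 0.059699999999999996 [[370.0, 280.0]]
50 -45 0.0697 [[143.0, 268.0]]
50 -45 0.059699999999999996 [[144.0, 280.0]]
```

It is level, with no sag. I'll swing it back and across to the scanner's front.

Call:
{"method": "creep_tool", "body": {
  "moves": [
    {"yaw":0.069, "finger_gap":0},
    {"pos":[-0.05, 0, 0], "finger_gap":0},
    {"pos":[-0.06, 0, 0], "finger_gap":0},
    {"pos":[-0.06, 0, 0], "finger_gap":0},
    {"pos":[-0.01, -0.05, 0], "finger_gap":0},
    {"pos":[-0.01, -0.06, 0], "finger_gap":0},
    {"pos":[-0.01, -0.06, 0], "finger_gap":0},
    {"pos":[-0.01, -0.06, 0], "finger_gap":0},
    {"pos":[-0.01, -0.06, 0], "finger_gap":0},
    {"pos":[-0.01, -0.05, 0], "finger_gap":0}
  ]
}}

```text
time_s: 22.68
tcp_pos: [0.3649, 0.3275, 0.1039]
tcp_rot: [[0.997, -0.082, -0.0], [-0.082, -0.997, -0.0], [-0.0, 0.0, -1.0]]
force: [0.9, -0.3, -2.7]
gripper_width: 0.219
grip_force: 30.0
```

Call:
{"method": "creep_tool", "body": {
  "moves": [
    {"pos":[-0.01, -0.0226, 0], "finger_gap":0},
    {"finger_gap":0},
    {"finger_gap":0},
    {"finger_gap":0}
  ]
}}

```text
time_s: 23.18
tcp_pos: [0.3577, 0.3475, 0.1043]
tcp_rot: [[0.996, -0.084, -0.0], [-0.084, -0.996, -0.001], [-0.0, 0.001, -1.0]]
force: [-0.4, -0.1, -2.9]
gripper_width: 0.215
grip_force: 30.0
```

```bash
python3 -c "
from h import *
snap('top','t3.png');a=snap('scene','s4.png')"
```

```text
(no output)
```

View pics/s4.png

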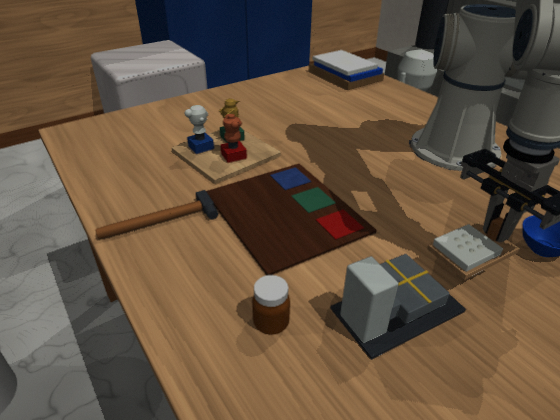

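The tile is in front of the scanner at (470,245), about level with the slot, and the jar is untouched. I'll descend to just above the bed and slide it in.

Call:
{"method": "creep_tool", "body": {
  "moves": [
    {"pos":[0, -0.0013, 0.03], "finger_gap":0},
    {"pos":[0, 0, 0.02], "finger_gap":0},
    {"pos":[0, 0, 0.01], "finger_gap":0},
    {"pos":[0.02, 0, 0], "finger_gap":0},
    {"pos":[0.02, 0, 0], "finger_gap":0},
    {"finger_gap":0},
    {"finger_gap":0}
  ]
}}

```text
time_s: 24.15
tcp_pos: [0.3977, 0.3464, 0.0447]
tcp_rot: [[0.996, -0.084, -0.0], [-0.084, -0.996, 0.0], [-0.0, -0.0, -1.0]]
force: [-0.4, -0.7, -2.4]
gripper_width: 0.217
grip_force: 30.0
```

Call:
{"method": "creep_tool", "body": {
  "moves": [
    {"pos":[0.02, 0.0008, 0], "finger_gap":0},
    {"pos":[0.02, 0, 0], "finger_gap":0},
    {"pos":[0.02, 0, 0], "finger_gap":0},
    {"pos":[0.02, 0, 0], "finger_gap":0},
    {"pos":[0.02, 0, 0], "finger_gap":0},
    {"finger_gap":0},
    {"finger_gap":0}
  ]
}}

```text
time_s: 25.02
tcp_pos: [0.4967, 0.3372, 0.0442]
tcp_rot: [[0.997, -0.083, -0.001], [-0.083, -0.997, -0.0], [-0.001, 0.001, -1.0]]
force: [0.5, 0.2, -2.9]
gripper_width: 0.215
grip_force: 30.0
```

```bash
python3 -c "
from h import *
a=snap('top','t4.png');b=snap('scene','s5.png')
o=np.zeros((500,800,3),np.uint8);o[:,:400]=cv2.resize(a[180:280,100:180],(400,500),interpolation=cv2.INTER_CUBIC);o[:,400:]=cv2.resize(b[220:370,320:440],(400,500))
cv2.imwrite('pics/c4.png',np.clip(o[:,:,::-1]*1.5,0,255).astype(np.uint8))"
```

```text
(no output)
```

View pics/c4.png

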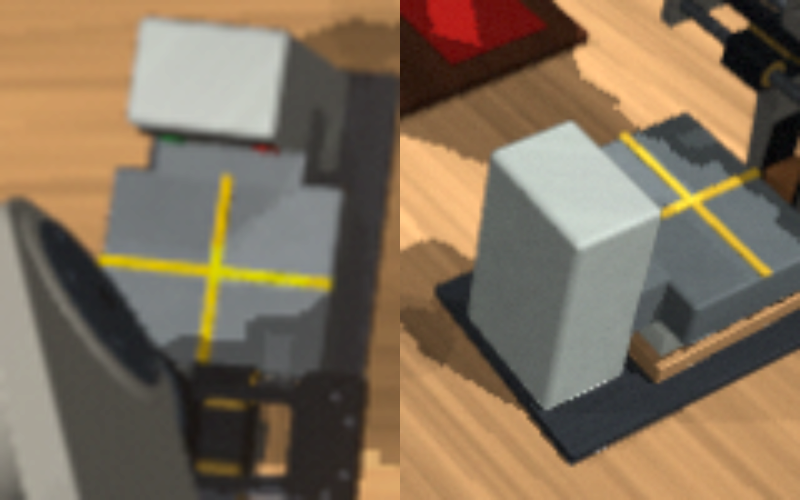

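The tile is under the head: its back edge shows at crop (655,365) in the right half, square with the bed, and no contact force shows. I'll set it down and release.

Call:
{"method": "creep_tool", "body": {
  "moves": [
    {"pos":[0, 0, 0.0015], "finger_gap":0},
    {"pos":[0, 0, 0.0005], "finger_gap":0},
    {"finger_gap":0},
    {"finger_gap":0.6},
    {"finger_gap":0.6},
    {"finger_gap":0.6},
    {"finger_gap":0.6},
    {"finger_gap":0.6},
    {"pos":[0, 0, -0.02], "finger_gap":0.6},
    {"pos":[0, 0, -0.04], "finger_gap":0.6}
  ]
}}

```text
time_s: 26.38
tcp_pos: [0.4963, 0.337, 0.1029]
tcp_rot: [[0.997, -0.083, -0.002], [-0.083, -0.997, -0.001], [-0.002, 0.002, -1.0]]
force: [0.6, 0.6, 0.0]
gripper_width: 0.6
grip_force: 0.0
```

Call:
{"method": "creep_tool", "body": {
  "moves": [
    {"pos":[0, 0, -0.05], "finger_gap":1},
    {"pos":[0, 0, -0.05], "finger_gap":1},
    {"pos":[0, 0, -0.045], "finger_gap":1},
    {"pos":[-0.03, 0.04, 0], "yaw":-0.084, "finger_gap":1},
    {"pos":[0, 0.06, 0], "finger_gap":1},
    {"pos":[0, 0.06, 0], "finger_gap":1},
    {"pos":[0, 0.06, 0], "finger_gap":1},
    {"finger_gap":1},
    {"finger_gap":1}
  ]
}}

```text
time_s: 27.5
tcp_pos: [0.4643, 0.1203, 0.2486]
tcp_rot: [[1.0, -0.0, 0.002], [-0.0, -1.0, 0.001], [0.002, -0.001, -1.0]]
force: [-0.5, 1.0, 0.5]
gripper_width: 0.999
grip_force: 0.0
```

```bash
python3 -c "
from h import *
a=snap('top','t5.png');b=snap('scene','s6.png')
o=np.zeros((500,800,3),np.uint8);o[:,:400]=cv2.resize(a[180:290,100:188],(400,500),interpolation=cv2.INTER_CUBIC);o[:,400:]=cv2.resize(b[220:370,350:470],(400,500))
cv2.imwrite('pics/c5.png',np.clip(o[:,:,::-1]*1.5,0,255).astype(np.uint8))"
```

```text
(no output)
```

View pics/c5.png

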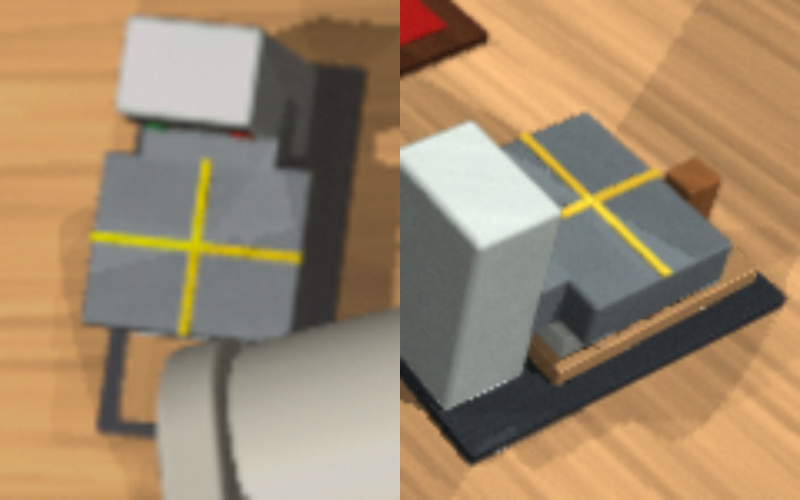

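The tile is released and lies on the bed. Its +y edge runs from (560,380) to (758,275) in the right half, parallel to the bed edge, with the grip outside at (693,180). I'll check the numbers, and measure the statuettes on the board.

```bash
python3 - <<'E'
from h import *
S=lambda l:(np.array(l,float)-[400,0])*.3+[350,220]-.35
a=np.radians(-4.8);R=np.array([[np.cos(a),-np.sin(a)],[np.sin(a),np.cos(a)]]);o=np.array([573,330.7])
for n,p,z in(("tile back bottom +y",(560,382),.008),("tile back top +y",(557,364),.020),("tile front top +y",(758,272),.020),("bed front +y",(785,298),.008),("bed back +y",(470,461),.008),("head front +y top",(729,242),.074),("block top mid",(694,176),.058)):
    w=cast("scene",S([p]),z)[0,:2]*1000; print(n,w.round(1),(R.T@(w-o)).round(1))
im=cv2.imread("pics/t5.png"); hsv=cv2.cvtColor(im,cv2.COLOR_BGR2HSV)
T=lambda l:np.array(l,float)*.22+[100,180]-.4
for n,p,z in(("cross",(195,247),.074),("carrier front-left open",(128,328),.02),("bed FL",(97,432),.008)):
    w=cast("top",T([p]),z)[0,:2]*1000; print(n,w.round(1),(R.T@(w-o)).round(1))
a=cv2.resize(im[185:275,385:475],(540,540),interpolation=cv2.INTER_CUBIC); cv2.imwrite("pics/b5.png",np.clip(a*1.6,0,255).astype(np.uint8))
E
```

```text
tile back bottom +y [620.  372.1] [43.3 45.2]
tile back top +y [621.6 368.8] [45.3 42. ]
tile front top +y [488.3 386.3] [-89.   48.3]
bed front +y [480.  401.1] [-98.6  62.4]
bed back +y [689.4 380.5] [111.8  59.3]
head front +y top [534.9 388.5] [-42.8  54.4]
block top mid [497.3 339.8] [-76.2   2.8]
cross [572.8 330.2] [-0.1 -0.5]
carrier front-left open [534.5 380. ] [-42.5  46. ]
bed FL [479.5 398.7] [-98.8  59.9]
```

View pics/b5.png

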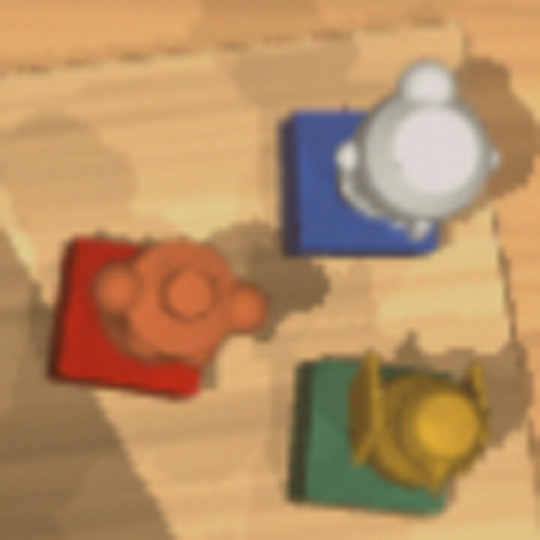

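The tile sits within about 4 mm of centre and less than 3° from square. In the crop, the base top-face left edges are: head (302,114)-(300,248), torso (86,240)-(66,376), bird (318,362)-(305,497).

```bash
python3 - <<'E'
from h import *
B=lambda l:np.array(l,float)/6+[385,185]-.4
for n,e in(("head",[(302,114),(300,248)]),("torso",[(86,240),(66,376)]),("bird",[(318,362),(305,497)])):
    w=cast("top",B(e),.045)[:,:2]*1000; d=w[0]-w[1]; L=np.hypot(*d); d/=L
    print(n,"side",L.round(1),"centre",(w.mean(0)+28*np.array([d[1],-d[0]])).round(1))
for n,p,z in(("head",(428,160),.11),("torso",(185,305),.10),("bird",(432,430),.11)): print(n,(cast("top",B([p]),z)*1000).round(1))
print(manip.get_state()["tcp_pos"])
E
```

```text
head side 53.3 centre [ 619.8 -382. ]
torso side 54.2 centre [ 566.4 -291.1]
bird side 53.1 centre [ 519.8 -382.7]
head [[ 620.8 -385.3  110. ]]
torso [[ 567.3 -294.   100. ]]
bird [[ 519.7 -382.9  110. ]]
[0.4642421  0.1211612  0.24807294]
```

Call:
{"method": "creep_tool", "body": {
  "moves": [
    {"pos":[0.0147, 0.0584, 0], "finger_gap":1},
    {"pos":[0.0147, 0.0584, 0], "finger_gap":1},
    {"pos":[0.0147, 0.0584, 0], "finger_gap":1},
    {"pos":[0.0147, 0.0584, 0], "finger_gap":1},
    {"pos":[0.0147, 0.0584, 0], "finger_gap":1},
    {"pos":[0.0147, 0.0584, 0], "finger_gap":1},
    {"pos":[0.0147, 0.0584, 0], "finger_gap":1},
    {"finger_gap":1},
    {"finger_gap":1}
  ]
}}

```text
time_s: 28.72
tcp_pos: [0.5676, -0.2872, 0.2469]
tcp_rot: [[1.0, 0.002, -0.001], [0.002, -1.0, 0.001], [-0.001, -0.001, -1.0]]
force: [0.5, 1.0, -0.1]
gripper_width: 1.001
grip_force: 0.0
```

Call:
{"method": "creep_tool", "body": {
  "moves": [
    {"pos":[0, 0.001, 0.05], "finger_gap":1},
    {"pos":[0, 0, 0.05], "finger_gap":1},
    {"pos":[0, 0, 0.03], "finger_gap":1},
    {"pos":[0, 0, 0.012], "finger_gap":1},
    {"finger_gap":1},
    {"finger_gap":0},
    {"finger_gap":0},
    {"finger_gap":0},
    {"finger_gap":0},
    {"finger_gap":0}
  ]
}}

```text
time_s: 29.98
tcp_pos: [0.5672, -0.2894, 0.1056]
tcp_rot: [[1.0, 0.0, -0.0], [0.0, -1.0, 0.001], [-0.0, -0.001, -1.0]]
force: [0.8, 2.9, -2.8]
gripper_width: 0.479
grip_force: 17.6
```

Call:
{"method": "creep_tool", "body": {
  "moves": [
    {"finger_gap":0},
    {"finger_gap":0},
    {"pos":[0, 0, -0.02], "finger_gap":0},
    {"pos":[0, 0, -0.05], "finger_gap":0},
    {"pos":[0, 0, -0.05], "finger_gap":0},
    {"pos":[0, 0, -0.03], "finger_gap":0},
    {"finger_gap":0}
  ]
}}

```text
time_s: 30.85
tcp_pos: [0.5685, -0.2904, 0.259]
tcp_rot: [[1.0, 0.001, 0.005], [0.001, -1.0, -0.003], [0.005, 0.003, -1.0]]
force: [-0.4, -0.5, -3.6]
gripper_width: 0.473
grip_force: 29.9
```

Call:
{"method": "creep_tool", "body": {
  "moves": [
    {"pos":[-0.0075, -0.0544, 0], "finger_gap":0},
    {"pos":[-0.0075, -0.0544, 0], "finger_gap":0},
    {"pos":[-0.0075, -0.0544, 0], "finger_gap":0},
    {"pos":[-0.0075, -0.0544, 0], "finger_gap":0},
    {"pos":[-0.0075, -0.0544, 0], "finger_gap":0},
    {"pos":[-0.0075, -0.0544, 0], "finger_gap":0},
    {"pos":[-0.0075, -0.0544, 0], "finger_gap":0},
    {"finger_gap":0},
    {"pos":[0, 0, 0.05], "finger_gap":0},
    {"pos":[0, 0, 0.05], "finger_gap":0}
  ]
}}

```text
time_s: 32.1
tcp_pos: [0.5142, 0.0903, 0.1538]
tcp_rot: [[1.0, 0.001, 0.0], [0.001, -1.0, -0.0], [0.0, 0.0, -1.0]]
force: [0.4, -0.5, -4.3]
gripper_width: 0.478
grip_force: 30.0
```

Call:
{"method": "creep_tool", "body": {
  "moves": [
    {"pos":[0, 0, 0.03], "finger_gap":0},
    {"pos":[0, 0, 0.01], "finger_gap":0},
    {"finger_gap":0},
    {"finger_gap":0}
  ]
}}

```text
time_s: 32.6
tcp_pos: [0.5154, 0.0911, 0.1166]
tcp_rot: [[1.0, 0.001, 0.002], [0.001, -1.0, 0.0], [0.002, -0.0, -1.0]]
force: [-0.4, -1.1, -2.9]
gripper_width: 0.472
grip_force: 30.0
```

Down 13.5 mm and release; then on to the bird at (520,-381).

Call:
{"method": "creep_tool", "body": {
  "moves": [
    {"pos":[0, 0, 0.009], "finger_gap":0},
    {"pos":[0, 0, 0.0045], "finger_gap":0},
    {"finger_gap":0},
    {"finger_gap":0},
    {"finger_gap":0.75},
    {"finger_gap":0.75},
    {"finger_gap":0.75},
    {"finger_gap":0.75},
    {"finger_gap":0.75}
  ]
}}

```text
time_s: 33.72
tcp_pos: [0.5144, 0.0912, 0.1019]
tcp_rot: [[1.0, 0.001, -0.0], [0.001, -1.0, -0.0], [-0.0, 0.0, -1.0]]
force: [0.3, 0.0, -0.8]
gripper_width: 0.748
grip_force: 0.0
```

Call:
{"method": "creep_tool", "body": {
  "moves": [
    {"pos":[0, 0, -0.06], "finger_gap":0.75},
    {"pos":[0, 0, -0.06], "finger_gap":1},
    {"pos":[0, 0, -0.03], "finger_gap":1},
    {"pos":[0.0006, 0.059, 0], "finger_gap":1},
    {"pos":[0.0006, 0.059, 0], "finger_gap":1},
    {"pos":[0.0006, 0.059, 0], "finger_gap":1},
    {"pos":[0.0006, 0.059, 0], "finger_gap":1},
    {"pos":[0.0006, 0.059, 0], "finger_gap":1},
    {"pos":[0.0006, 0.059, 0], "finger_gap":1},
    {"pos":[0.0006, 0.059, 0], "finger_gap":1}
  ]
}}

```text
time_s: 34.98
tcp_pos: [0.5187, -0.3238, 0.252]
tcp_rot: [[1.0, 0.001, 0.0], [0.001, -1.0, 0.0], [0.0, -0.0, -1.0]]
force: [0.9, 0.5, 0.2]
gripper_width: 1.0
grip_force: 0.0
```

Call:
{"method": "creep_tool", "body": {
  "moves": [
    {"pos":[0.0006, 0.059, 0], "finger_gap":1},
    {"finger_gap":1},
    {"finger_gap":1}
  ]
}}

```text
time_s: 35.35
tcp_pos: [0.5193, -0.3803, 0.2515]
tcp_rot: [[1.0, 0.0, -0.001], [0.0, -1.0, 0.001], [-0.001, -0.001, -1.0]]
force: [-0.1, 1.0, 0.4]
gripper_width: 0.999
grip_force: 0.0
```

Call:
{"method": "creep_tool", "body": {
  "moves": [
    {"pos":[0, 0.001, 0.05], "finger_gap":1},
    {"pos":[0, 0, 0.05], "finger_gap":1},
    {"pos":[0, 0, 0.03], "finger_gap":1},
    {"pos":[0, 0, 0.016], "finger_gap":1},
    {"finger_gap":0},
    {"finger_gap":0},
    {"finger_gap":0},
    {"finger_gap":0},
    {"finger_gap":0},
    {"finger_gap":0}
  ]
}}

```text
time_s: 36.6
tcp_pos: [0.5197, -0.3818, 0.1063]
tcp_rot: [[1.0, 0.001, 0.0], [0.001, -1.0, -0.0], [0.0, 0.0, -1.0]]
force: [-0.9, 1.5, 2.6]
gripper_width: 0.451
grip_force: 30.0
```

Call:
{"method": "creep_tool", "body": {
  "moves": [
    {"finger_gap":0},
    {"finger_gap":0}
  ]
}}

```text
time_s: 36.85
tcp_pos: [0.5198, -0.3818, 0.1062]
tcp_rot: [[1.0, 0.001, 0.0], [0.001, -1.0, -0.0], [0.0, 0.0, -1.0]]
force: [-0.8, 1.9, 4.7]
gripper_width: 0.455
grip_force: 30.0
```

Call:
{"method": "creep_tool", "body": {
  "moves": [
    {"pos":[0, 0, -0.02], "finger_gap":0},
    {"pos":[0, 0, -0.05], "finger_gap":0},
    {"pos":[0, 0, -0.05], "finger_gap":0},
    {"pos":[0, 0, -0.03], "finger_gap":0},
    {"pos":[-0.0018, -0.0525, 0], "finger_gap":0},
    {"pos":[-0.0018, -0.0525, 0], "finger_gap":0},
    {"pos":[-0.0018, -0.0525, 0], "finger_gap":0},
    {"pos":[-0.0018, -0.0525, 0], "finger_gap":0},
    {"pos":[-0.0018, -0.0525, 0], "finger_gap":0},
    {"pos":[-0.0018, -0.0525, 0], "finger_gap":0}
  ]
}}

```text
time_s: 38.1
tcp_pos: [0.5081, -0.0652, 0.2568]
tcp_rot: [[1.0, 0.001, 0.001], [0.001, -1.0, -0.0], [0.001, 0.0, -1.0]]
force: [1.1, 1.0, -3.4]
gripper_width: 0.45
grip_force: 30.0
```

Call:
{"method": "creep_tool", "body": {
  "moves": [
    {"pos":[-0.0018, -0.0525, 0], "finger_gap":0},
    {"finger_gap":0},
    {"pos":[0, 0, 0.05], "finger_gap":0},
    {"pos":[0, 0, 0.05], "finger_gap":0},
    {"pos":[0, 0, 0.03], "finger_gap":0},
    {"pos":[0, 0, 0.008], "finger_gap":0},
    {"finger_gap":0},
    {"finger_gap":0}
  ]
}}

```text
time_s: 39.1
tcp_pos: [0.5079, -0.0146, 0.1195]
tcp_rot: [[1.0, 0.001, 0.002], [0.001, -1.0, -0.0], [0.002, 0.0, -1.0]]
force: [0.7, -0.7, -3.3]
gripper_width: 0.453
grip_force: 30.0
```

Call:
{"method": "creep_tool", "body": {
  "moves": [
    {"pos":[-0.0005, -0.0013, 0.009], "finger_gap":0},
    {"pos":[0, 0, 0.0055], "finger_gap":0},
    {"finger_gap":0},
    {"finger_gap":0},
    {"finger_gap":0.75},
    {"finger_gap":0.75},
    {"finger_gap":0.75},
    {"finger_gap":0.75},
    {"finger_gap":0.75}
  ]
}}

```text
time_s: 40.22
tcp_pos: [0.5063, -0.013, 0.1035]
tcp_rot: [[1.0, 0.001, 0.0], [0.001, -1.0, 0.0], [0.0, -0.0, -1.0]]
force: [0.5, -0.0, 0.5]
gripper_width: 0.749
grip_force: 0.0
```

Call:
{"method": "creep_tool", "body": {
  "moves": [
    {"pos":[0, 0, -0.06], "finger_gap":0.75},
    {"pos":[0, 0, -0.06], "finger_gap":1},
    {"pos":[0, 0, -0.03], "finger_gap":1},
    {"pos":[0.0161, 0.0527, 0], "finger_gap":1},
    {"pos":[0.0161, 0.0527, 0], "finger_gap":1},
    {"pos":[0.0161, 0.0527, 0], "finger_gap":1},
    {"pos":[0.0161, 0.0527, 0], "finger_gap":1},
    {"pos":[0.0161, 0.0527, 0], "finger_gap":1},
    {"pos":[0.0161, 0.0527, 0], "finger_gap":1},
    {"pos":[0.0161, 0.0527, 0], "finger_gap":1}
  ]
}}

```text
time_s: 41.48
tcp_pos: [0.6195, -0.3836, 0.2533]
tcp_rot: [[1.0, 0.001, -0.0], [0.001, -1.0, 0.0], [-0.0, -0.0, -1.0]]
force: [0.8, -0.5, 0.2]
gripper_width: 1.003
grip_force: 0.0
```

Call:
{"method": "creep_tool", "body": {
  "moves": [
    {"finger_gap":1},
    {"finger_gap":1}
  ]
}}

```text
time_s: 41.72
tcp_pos: [0.6188, -0.3813, 0.2528]
tcp_rot: [[1.0, 0.0, -0.001], [0.0, -1.0, 0.001], [-0.001, -0.001, -1.0]]
force: [-0.2, 0.2, -0.0]
gripper_width: 1.001
grip_force: 0.0
```

Call:
{"method": "creep_tool", "body": {
  "moves": [
    {"pos":[0.001, 0, 0.05], "finger_gap":1},
    {"pos":[0, 0, 0.05], "finger_gap":1},
    {"pos":[0, 0, 0.03], "finger_gap":1},
    {"pos":[0, 0, 0.017], "finger_gap":1},
    {"finger_gap":0},
    {"finger_gap":0},
    {"finger_gap":0},
    {"finger_gap":0},
    {"finger_gap":0},
    {"finger_gap":0}
  ]
}}

```text
time_s: 42.98
tcp_pos: [0.6205, -0.3819, 0.107]
tcp_rot: [[1.0, 0.001, 0.001], [0.001, -1.0, -0.0], [0.001, 0.0, -1.0]]
force: [-0.9, 2.3, 4.6]
gripper_width: 0.518
grip_force: 29.9
```

Call:
{"method": "creep_tool", "body": {
  "moves": [
    {"finger_gap":0},
    {"finger_gap":0}
  ]
}}

```text
time_s: 43.22
tcp_pos: [0.6205, -0.3818, 0.107]
tcp_rot: [[1.0, 0.001, 0.001], [0.001, -1.0, -0.0], [0.001, 0.0, -1.0]]
force: [-0.4, 1.6, 4.9]
gripper_width: 0.519
grip_force: 29.9
```

Call:
{"method": "creep_tool", "body": {
  "moves": [
    {"pos":[0, 0, -0.02], "finger_gap":0},
    {"pos":[0, 0, -0.05], "finger_gap":0},
    {"pos":[0, 0, -0.05], "finger_gap":0},
    {"pos":[0, 0, -0.03], "finger_gap":0},
    {"pos":[-0.02, -0.044, 0], "finger_gap":0},
    {"pos":[-0.02, -0.044, 0], "finger_gap":0},
    {"pos":[-0.02, -0.044, 0], "finger_gap":0},
    {"pos":[-0.02, -0.044, 0], "finger_gap":0},
    {"pos":[-0.02, -0.044, 0], "finger_gap":0},
    {"pos":[-0.02, -0.044, 0], "finger_gap":0}
  ]
}}

```text
time_s: 44.48
tcp_pos: [0.4991, -0.1167, 0.2573]
tcp_rot: [[1.0, 0.0, 0.001], [0.0, -1.0, -0.0], [0.001, 0.0, -1.0]]
force: [0.0, -1.0, -1.4]
gripper_width: 0.519
grip_force: 30.0
```

Call:
{"method": "creep_tool", "body": {
  "moves": [
    {"finger_gap":0},
    {"pos":[0, 0, 0.05], "finger_gap":0},
    {"pos":[0, 0, 0.05], "finger_gap":0},
    {"pos":[0, 0, 0.03], "finger_gap":0},
    {"pos":[0, 0, 0.008], "finger_gap":0},
    {"finger_gap":0},
    {"finger_gap":0}
  ]
}}

```text
time_s: 45.35
tcp_pos: [0.5012, -0.1183, 0.1199]
tcp_rot: [[1.0, 0.001, 0.002], [0.001, -1.0, -0.001], [0.002, 0.001, -1.0]]
force: [-0.2, -0.6, -2.9]
gripper_width: 0.519
grip_force: 30.0
```

Call:
{"method": "creep_tool", "body": {
  "moves": [
    {"pos":[-0.001, -0.0005, 0.009], "finger_gap":0},
    {"pos":[0, 0, 0.0055], "finger_gap":0},
    {"finger_gap":0},
    {"finger_gap":0},
    {"finger_gap":0.75},
    {"finger_gap":0.75},
    {"finger_gap":0.75},
    {"finger_gap":0.75},
    {"finger_gap":0.75}
  ]
}}

```text
time_s: 46.48
tcp_pos: [0.4991, -0.1174, 0.104]
tcp_rot: [[1.0, 0.001, 0.0], [0.001, -1.0, -0.0], [0.0, 0.0, -1.0]]
force: [0.5, -1.1, 0.7]
gripper_width: 0.751
grip_force: 0.0
```

Call:
{"method": "creep_tool", "body": {
  "moves": [
    {"pos":[0, 0, -0.06], "finger_gap":0.75},
    {"pos":[0, 0, -0.06], "finger_gap":1},
    {"pos":[0, 0, -0.04], "finger_gap":1},
    {"pos":[0, 0.06, 0], "finger_gap":1},
    {"pos":[0, 0.06, 0], "finger_gap":1},
    {"pos":[0, 0.06, 0], "finger_gap":1},
    {"pos":[0, 0.06, 0], "finger_gap":1},
    {"finger_gap":1},
    {"finger_gap":1},
    {"finger_gap":1}
  ]
}}

```text
time_s: 47.72
tcp_pos: [0.4993, -0.3561, 0.264]
tcp_rot: [[1.0, 0.002, -0.0], [0.002, -1.0, 0.0], [-0.0, -0.0, -1.0]]
force: [0.9, 0.2, 0.3]
gripper_width: 1.0
grip_force: 0.0
```

```bash
python3 - <<'E'
from h import *
a=snap('top','t6.png');b=snap('scene','s7.png')
o=np.zeros((600,800,3),np.uint8);o[:350,:]=cv2.resize(a[130:305,100:500,::-1],(800,350),interpolation=cv2.INTER_CUBIC)
o[350:,:400]=cv2.resize(b[120:370,160:560,::-1],(400,250));o[350:,400:800]=cv2.resize(b[150:275,240:440,::-1],(400,250))
cv2.imwrite('pics/c6.png',np.clip(o*1.5,0,255).astype(np.uint8))
hsv=cv2.cvtColor(a,cv2.COLOR_RGB2HSV)
for n,f in(("t0",cv2.imread("pics/top0.png")),("t6",a[:,:,::-1])):
    h=cv2.cvtColor(f,cv2.COLOR_BGR2HSV); m=np.zeros(h.shape[:2],np.uint8);m[130:162,175:207]=cv2.inRange(h,(0,0,130),(179,60,255))[130:162,175:207]
    M=cv2.moments(m,True);print("jar lid",n,M["m10"]/M["m00"],M["m01"]/M["m00"])
E
```

```text
jar lid t0 189.01404494382024 145.61797752808988
jar lid t6 189.12307692307692 145.51538461538462
```

View pics/c6.png

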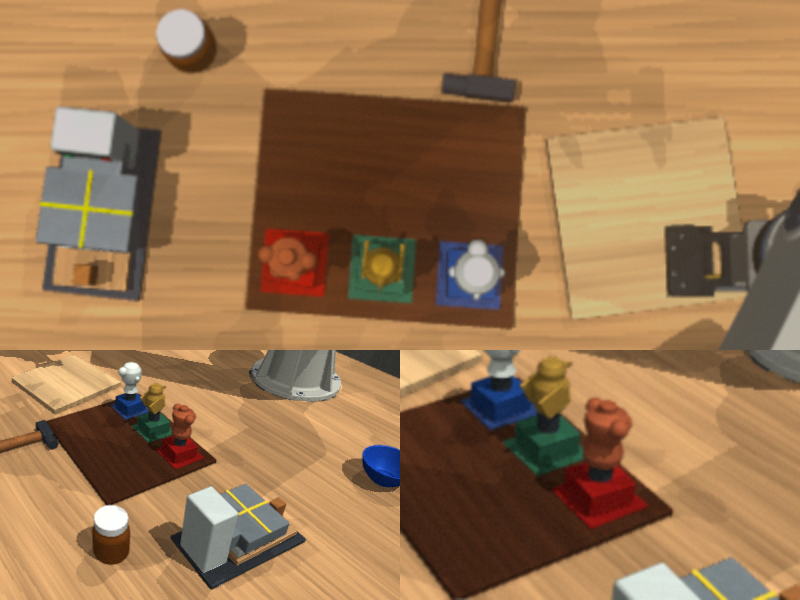

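All three statuettes stand upright in the middle of their mats: torso (293,260), bird (382,267), head (472,272). The tile is square under the scanner with its grip in front at (86,270), and the jar has not moved. One last tile check, then I'll hand in.

```bash
python3 - <<'E'
from h import *
a=np.radians(-4.8);R=np.array([[np.cos(a),-np.sin(a)],[np.sin(a),np.cos(a)]]);o=np.array([573,330.7])
w=cast("top",np.array([(87,267)])/2+[100,130],.058)[0,:2]*1000
e=(R.T@(w-o)).round(1);print("grip block in scanner frame",e,"expect -75,0")
if abs(e+[75,0]).max()<8: print(manip.close_job())
E
```

```text
grip block in scanner frame [-67.6  -6.4] expect -75,0
the job is handed in; nothing more can be done
None
```

The job is handed in at about 48 s: all three statuettes are back upright on their own mats, the jar has not moved, and the tile lies flat under the scanner, within about 4 mm of centre by the scene view; a rougher last top-view reading put its grip about 7 mm off in x and 6 mm in y (12 mm allowed), and no verdict was returned.

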